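Put the cover back on the dust box

ROBOT

A 7-joint arm with a two-finger parallel gripper is mounted at the origin on the work surface. World frame = base frame: x ahead of the robot, y to its left, z up, the work surface at z = 0. Lengths are in mm, angles in rad, forces in N, time in s.
With the tool pointing down it reaches from about 425 to 950 mm from the base axis. Payload 16.7 kg.
Tool frame: the origin (TCP) lies at the very end of the fingers, on their centre line; the grasp point (between the pads) lies robot.pinch_z behind it (robot.pinch_z is the distance from the TCP to the grasp point, in mm); z points along the fingers, y is the line along which they close (so a half turn about z gives the same grasp; the last joint's range is limited). The gripper opens to 94 mm and grips with 3 to 60 N. Pads are 16 mm wide; open, the fingers measure 119 mm over their backs; the gripper's body (75 mm by 177 mm) begins 78 mm behind the grasp point.
Start: joints at [1.065, 0.426, 0.074, 1.606, -0.034, 1.111, -0.067], TCP at [235.73, -632.46, 205.467] pointing down, gripper open.
Joint ranges: [-2.85, 2.85], [-0.5, 2.14], [-1.23, 1.37], [0.21, 2.46], [-1.02, 4.16], [0.16, 2.05], [-2.73, 2.73]. Speed limits (rad/s): [1.89, 1.89, 2.39, 2.39, 3.01, 3.01, 3.01].

INTERFACE

Orientations are given as a 3x3 rotation matrix whose columns are the frame's x, y, z axes.
In Python, from station import robot gives the robot as it stands.
- The arm moves only by the tool servo_tool, never from a script. Its argument "deltas" is a list of rows, each an object of numbers: "x", "y", "z": the shift along the world's x, y, z as a fraction of full scale; "spin": the turn about the world's z as a fraction of full scale. In form: [{"x": .., "y": .., "z": .., "spin": ..}, ...]. A call has 1 to 20 rows; each row shifts and turns the commanded pose from where the row before left it; what a row does not reach is not made up. Full scale, the value 1, is 60 mm for a shift and 0.5 rad for a turn. A row lasts 1/8 s, in which the tool goes at most 62.5 mm and 10.7 degrees, less where a joint would pass 70% of its speed; a pose out of reach is approached as far as the arm can. A call with a number of a shift or a turn outside -1 to 1 is refused whole. A call with a gripper value outside its range is refused whole. "grip" is the opening, from 0 (shut) to 1 (fully open), set as the call begins (left out, the last holds). The fingers move at their own pace and stop on an object; "newtons" is the grip in N (left out, the last holds). Time passes only in rows, so rows that do not move let the fingers close. It gives the time, the measured TCP pose, the force, the opening and the grip force at its end, in the units of the state.
- robot.state(): the state, without advancing time (a new reading comes with each control period).
- robot.capture(name): name is "scene" or "side" or "wrist"; returns a dict with "img" (384x512x3 uint8, red, green, blue), "depth" (384x512 float32, mm along the optical axis (not along the pixel's ray), 0 where there is no reading), "fx", "fy", "cx", "cy" (pixels), "k1" (the pictures are not rectified: a ray, as slopes to the right and down, at radius r is drawn at 1 + k1 r^2 times it, then the intrinsics apply), "pose" (4x4, takes a point from camera to world coordinates); the wrist camera has in their place "hand_eye" (4x4, takes a point from camera to tool coordinates, whose origin is the TCP and whose axes are the flange's). Camera axes: x right, y up, looking along -z (the intrinsics and any distortion apply to the point x, -y, -z); pixel columns grow to the right and rows downward; lengths in mm; the calibration is good to about 2 mm. A picture is of the moment at which its call begins: read the wrist's pose just before it.
- robot.finish_job(): hands the job in; it is judged then, once.
Trained networks look in a picture, given as the dict that the camera call returned (one of the last four; its "shot" number tells which), for a name from the list of things; names that differ only in an ending like _2 or _b are one class to them, and where a whole thing is asked for, a point or a joint stands for the part that bears it (a point fixed in the world has none). Each returns a list of dicts, best first, with "confidence" (0 to 1); they miss things now and then, are a little off and sometimes report something else, mostly with a low value. They report only what shows in the picture. A call takes as long as a camera call. They do not tell look-alikes from the thing itself.
- robot.find_in(thing, picture): "point" ([column, row] in pixels, amid what is visible of it).
- robot.outline_of(thing, picture): "mask" (384x512 bool, what is visible of it) and "point" ([column, row] in pixels, amid what is visible of it).
- robot.landmark_of(thing, picture): "point" ([column, row] in pixels: a listed point, or the origin of a listed thing).
The state is a dict: "time": time; "joint_pos": joint angles; "qd": joint speeds; "joint_torque": joint torques, N m; "tcp_pos": TCP position; "eef_rot": TCP orientation; "contact_force": force on the tool from outside, world axes, zero at the start; "torque": the same for the moment, N m; "opening": opening from 0.0 (shut) to 1.0 (fully open); "grip_force": force on a finger pad.
Only numpy, scipy, OpenCV 4.12 (cv2) and the standard library are available. Lean on these libraries where they do the work, as an engineer would, in place of code of your own. Each camera call takes 0.05 s, during which the arm holds its last target. There are 200 camera calls.

TASK

Take the green metal cover out of the wooden rack and lay it on the grey sloped rest, yellow-striped edge down on the ledge and handle facing up, then let go so that you can take it again by its handle. Then hook its yellow-striped edge under the steel lip of the green dust box, that edge resting on the box while the cover is still tilted, and pivot the cover down gently, without letting it drop, until it lies flush in the box; let go and leave the things around undisturbed.

Things in the scene. Friction and masses are not known exactly. Their poses are not given: they have to be found in the camera images.
- cover_center (a point): Centre of the cover: loose green metal plate 150 x 100 x 8 mm, 0.45 to 0.75 kg. z runs along its length from the yellow-striped hook edge to the free edge, y along its width, x square to it, out of the face with the handle (up when it lies flat). At the start it stands in a rack slot, hook edge down, leaning under 8 degrees; pinch the free edge, on top, 160 mm above the table.
- cover_edge (a point): Middle of the cover's hook edge, on the back face (the one without handle): 75 mm from cover_center along -z and 4 mm along -x. Same axes as cover_center. A yellow stripe on the handle face runs along this edge.
- cover_grip (a point): Grip point on the cover's handle, 37 mm along +x from cover_center (33 mm off the face); same axes. The handle is a black upright blade in the middle of the face, 70 mm along z, 14 mm thick along y, standing 50 mm off the face. The fingers close along y, across its 14 mm, at any slant about y.
- rest_corner (a point): Middle of the inner corner of the grey sloped rest (fixed), 30 mm above the table, where ledge meets board. x level along the ledge, z vertical; the board (90 wide, 100 mm long) rises from here at 60 degrees towards +y. The ledge is square to the board, 110 wide, 24 mm deep, then a 6 mm rim. A cover lying there has cover_edge here, its z up the slope, x out of it, y along the point's x.
- pocket (a point): Centre of the dust box's pocket (fixed), on the ledge that carries the cover, 30 mm above the table; z vertical. Pocket: y -79 to 79, x -56 to 56 mm, around a black well; walls 8 mm above the ledge, flush with the seated cover. At y = -79 a tall wall bears the steel lip over y = -79 to -65, its underside 23 and top 28 mm above the ledge. Seated cover: z axis along +y, hook edge under the lip.
- rack_floor (a point): Centre of the wooden rack's base (fixed), 10 mm above the table, the floor of its slots; z vertical. Two slots, 11 mm wide with walls 38 mm high, run along x at y = +45 and -45 mm. One holds the cover (handle towards the rack's -y), the other a plywood board.
- board: Bystander: plywood board 90 x 90 x 8 mm standing in the other slot of the rack, origin at the middle of its lower edge. Leave alone.
- hammer: Bystander: hammer lying near the table's far side. Leave alone.
- brush: Bystander: shoe brush 150 x 55 x 40 mm, between robot and dust box; origin at the centre of its underside. Leave alone.
- tin: Bystander: round polish tin, 84 mm wide, 30 mm high; origin under its centre. Leave alone.
- last: Bystander: wooden shoe last, about 220 mm long and 90 mm high; origin under its centre. Leave alone.
- glue: Bystander: white glue bottle with blue cap, 64 mm wide, 150 mm high; origin under its centre. Leave alone.
Mind the look-alikes: they are no part of the job. Leave any purple look-alike of the part that bears cover_center alone. Leave any red look-alike of the part that bears pocket alone.

How it is judged:
By the outcome, as a careful person would: the job done as asked, in the order asked, and still so for the second after the job is handed in, with the robot touching nothing.
It also fails if it takes over 72 s, if anything falls off the work surface, if the arm or the gripper's body presses on something with over 40 N, if the wrist force passes 120 N, or if a joint passes its speed limit or range.

## Working session

There is one attempt and no reset: what is moved stays moved. The work goes in short steps, Python scripts to look and compute and a tool call to move; the robot and the scene stay as the last step left them, time stands still between calls to the robot, and variables do not carry over. Pictures are saved under pics/ and viewed, at most 10 in all, crops included, and the job is handed in when it is done.

Besides the shell and the picture viewer there is one more tool, called after "Emit:" as name(argument=value, ...) on one line, values as JSON. servo_tool: Moves the arm, as the interface text tells. Shift numbers are shares of 60 mm and turn numbers shares of 0.5 rad, none past 1 either way. Its arguments: {"type":"object","properties":{"deltas":{"type":"array","items":{"type":"object","properties":{"x":{"type":"number"},"y":{"type":"number"},"z":{"type":"number"},"spin":{"type":"number"}}}},"grip":{"type":"number"},"newtons":{"type":"number"}},"required":["deltas"]}

```bash
mkdir -p pics; ls; cat > h.py <<'E'
import numpy as np, cv2
from station import robot
def ray(c,uv,st=None):
    u,v=uv; d=np.array([(u-c['cx'])/c['fx'],(v-c['cy'])/c['fy']]); s=d.copy()
    for _ in range(20): s=d/(1+c['k1']*(s@s))
    return np.array([s[0],-s[1],-1.0])
def pose(c,st=None):
    if 'pose' in c: return np.array(c['pose'])
    T=np.eye(4);T[:3,:3]=np.array(st['eef_rot']);T[:3,3]=st['tcp_pos'];return T@np.array(c['hand_eye'])
def atz(c,uv,z,st=None):
    P=pose(c,st);d=P[:3,:3]@ray(c,uv);o=P[:3,3];return o+d*(z-o[2])/d[2]
def cloud(c,st=None):
    h,w=c['depth'].shape;vv,uu=np.mgrid[:h,:w]
    d=np.stack([(uu-c['cx'])/c['fx'],(vv-c['cy'])/c['fy']],-1);s=d.copy()
    for _ in range(20): s=d/(1+c['k1']*(s**2).sum(-1,keepdims=True))
    Z=c['depth'][...,None];p=np.concatenate([s[...,:1]*Z,-s[...,1:]*Z,-Z],-1)
    P=pose(c,st);w_=p@P[:3,:3].T+P[:3,3];w_[c['depth']<=0]=np.nan;return w_
def save(n,c): cv2.imwrite('pics/'+n+'.png',cv2.cvtColor(c['img'],cv2.COLOR_RGB2BGR))
E
python3 - <<'E'
from h import *
import pickle
st=robot.state();print(st['time'],st['tcp_pos'],np.round(st['eef_rot'],3).tolist(),robot.pinch_z,st['opening'])
for n in ['scene','side']:
    c=robot.capture(n);save(n+'0',c);W=cloud(c);pickle.dump(c,open(n+'0.pkl','wb'))
    print(n,np.round(c['pose'][:3,3]),c['fx'],c['k1'])
    for t in ['cover_center','cover_edge','cover_grip','rest_corner','pocket','rack_floor','board','hammer','brush','tin','last','glue']:
        for r in robot.landmark_of(t,c)[:3]:
            u,v=np.round(r['point']).astype(int)
            zz={'rest_corner':30,'pocket':30,'rack_floor':10}.get(t,0)
            print(t,round(r['confidence'],2),(u,v),np.round(W[min(max(v,0),383),min(max(u,0),511)]),'atz',zz,np.round(atz(c,r['point'],zz)[:2],1))
a=np.hstack([cv2.imread('pics/scene0.png')]);b=cv2.imread('pics/side0.png')
E
```

```text
pics
0.0 [ 235.59889066 -632.05225427  204.755472  ] [[0.937, 0.349, -0.001], [0.349, -0.937, 0.001], [-0.0, -0.001, -1.0]] 18.8 0.998454088523472
scene [1257.  618.  706.] 372.59635315952943 -0.10976574847759421
cover_center 0.87 (np.int64(343), np.int64(237)) [542. 346. 122.] atz 0 [393.1 289.3]
cover_center 0.77 (np.int64(383), np.int64(217)) [351. 385.  89.] atz 0 [219.8 351.2]
cover_edge 0.81 (np.int64(343), np.int64(258)) [533. 350.  48.] atz 0 [482.4 330.8]
cover_edge 0.74 (np.int64(379), np.int64(241)) [345. 386.  -3.] atz 0 [348.8 386.9]
cover_grip 0.61 (np.int64(332), np.int64(233)) [512. 303.  97.] atz 0 [393.2 252.5]
cover_grip 0.6 (np.int64(390), np.int64(226)) [359. 412.  73.] atz 0 [251.9 388.6]
rest_corner 0.95 (np.int64(175), np.int64(176)) [ 505. -315.   74.] atz 30 [ 451.8 -380.3]
pocket 0.84 (np.int64(234), np.int64(159)) [ 177. -317.    7.] atz 30 [ 214.1 -284.6]
pocket 0.83 (np.int64(234), np.int64(230)) [563.   1.   8.] atz 30 [584.6  19.2]
rack_floor 0.65 (np.int64(325), np.int64(252)) [496. 281.  10.] atz 10 [495.1 281.3]
board 0.8 (np.int64(307), np.int64(25
[... 1705 characters left out ...]
t64(228), np.int64(152)) [ 693. -279.   14.] atz 10 [ 695.1 -281. ]
board 0.6 (np.int64(204), np.int64(270)) [451. 329. 139.] atz 0 [516.3 238.6]
hammer 0.8 (np.int64(160), np.int64(214)) [735. 114.  17.] atz 0 [746.7 100.3]
brush 0.92 (np.int64(279), np.int64(233)) [364.  71.  41.] atz 0 [375.8  34.1]
tin 0.76 (np.int64(141), np.int64(252)) [687. 272.  32.] atz 0 [710.2 252.5]
last 0.7 (np.int64(202), np.int64(170)) [ 712. -114.   36.] atz 0 [ 737.7 -157.4]
last 0.51 (np.int64(190), np.int64(281)) [489. 337.  88.] atz 0 [531.9 284.6]
glue 0.9 (np.int64(228), np.int64(155)) [ 691. -275.    3.] atz 0 [ 694.1 -281.3]
glue 0.66 (np.int64(220), np.int64(206)) [585.   3.   9.] atz 0 [590.2  -4.9]
```

View pics/scene0.png

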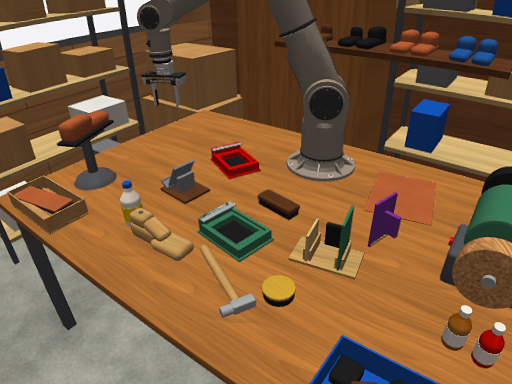

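View pics/side0.png

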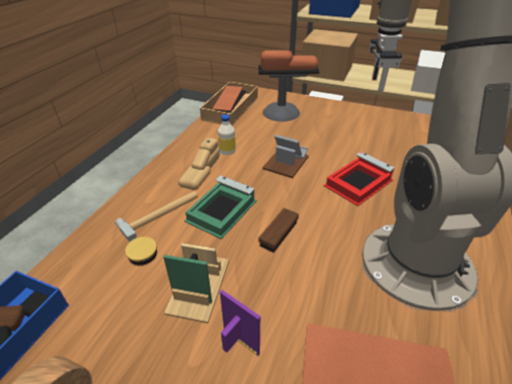

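```bash
cat > m.py <<'E'
from h import *
import pickle
hsvm=lambda c,lo,hi:cv2.inRange(cv2.cvtColor(c['img'],cv2.COLOR_RGB2HSV),lo,hi)>0
def plane(P):
    m=np.median(P,0)
    for _ in range(6):
        n=np.linalg.svd(P-m,full_matrices=False)[2][2]; e=abs((P-m)@n); P=P[e<max(2.5*np.median(e),1)]; m=P.mean(0)
    return n,m,e.std(),len(P)
def near(W,x,y,r,z0,z1): 
    with np.errstate(all='ignore'): return (np.hypot(W[...,0]-x,W[...,1]-y)<r)&(W[...,2]>z0)&(W[...,2]<z1)
E
python3 - <<'E'
from m import *
for n in ['scene','side']:
    c=pickle.load(open(n+'0.pkl','rb'));W=cloud(c)
    g=hsvm(c,(55,70,20),(95,255,255)); grey=hsvm(c,(0,0,50),(179,70,255))
    print(n,'table z',np.nanmedian(W[near(W,600,150,40,-30,30)][:,2]))
    m=g&near(W,505,330,90,55,175); P=W[m]; 
    nn,mm,s,k=plane(P);print('cover',nn.round(3),mm.round(1),s,k,'extent',np.percentile(P,[1,99],axis=0).round(1).tolist())
    m=g&near(W,582,20,130,-5,70);P=W[m];print('box z pct',np.percentile(P[:,2],[5,25,50,75,95]).round(1))
    T=P[(P[:,2]>30)&(P[:,2]<46)];r=cv2.minAreaRect(T[:,:2].astype(np.float32));print('rim rect',r,len(T))
    m=grey&near(W,560,0,140,40,75);L=W[m];
    if len(L)>5:print('lip',L.mean(0).round(1),cv2.minAreaRect(L[:,:2].astype(np.float32)),np.median(L[:,2]),len(L))
    m=hsvm(c,(0,0,0),(179,255,45))&near(W,582,20,70,-10,40);L=W[m];
    if len(L)>5:print('well',L.mean(0).round(1),cv2.minAreaRect(L[:,:2].astype(np.float32)),len(L))
    m=grey&near(W,465,-355,90,35,140);P=W[m];nn,mm,s,k=plane(P);print('rest',nn.round(3),mm.round(1),s,k,len(P),np.percentile(P,[1,99],axis=0).round(1).tolist())
    m=near(W,500,285,110,4,16);L=W[m];print('rack base',cv2.minAreaRect(L[:,:2].astype(np.float32)),len(L))
E
```

```text
scene table z 0.5357912272035037
cover [ 0.185 -0.983  0.001] [511.5 340.  118.5] 0.7664823127874992 252 extent [[454.0, 322.3, 56.1], [546.5, 347.7, 162.2]]
box z pct [ 6.1 15.5 29.4 34.4 39.7]
rim rect ((580.2904052734375, 16.808944702148438), (180.68743896484375, 132.18959045410156), 80.4494400024414) 848
lip [566.6 -59.8  57.3] ((566.7129516601562, -63.3250617980957), (32.12137222290039, 130.65834045410156), 81.01483154296875) 58.57725269898879 237
well [568.1   7.6   9.1] ((565.6273193359375, 6.469516754150391), (95.13606262207031, 75.76725006103516), 79.85684967041016) 434
rest [-0.245 -0.967 -0.067] [ 482.6 -297.1   76.2] 4.583462120259779 289 447 [[435.6, -374.0, 35.6], [520.0, -286.8, 115.2]]
rack base ((506.6054992675781, 287.81097412109375), (115.29740142822266, 195.5428924560547), 10.808576583862305) 1334
side table z 1.1460876162456657
cover [ 0.183 -0.983 -0.   ] [492.5 336.6 112.2] 0.2706200592112687 905 extent [[446.6, 326.3, 56.8], [539.4, 345.2, 161.9]]
box z pct [ 7.3 17.7 30.3 34.4 40.1]
rim rect ((575.27099609375, 21.151870727539062), (175.5458221435547, 130.9924774169922), 80.95437622070312) 839
lip [562.3 -57.9  57.8] ((574.0702514648438, 4.645683288574219), (164.1828155517578, 132.10707092285156), 80.6150131225586) 58.76944655907482 276
well [582.    7.    9.4] ((582.1983032226562, 4.863315582275391), (91.9508285522461, 71.1781997680664), 82.24156188964844) 411
rest [-0.069 -0.995 -0.077] [ 471.3 -294.6   75.7] 2.0307211537298473 284 514 [[416.0, -366.9, 35.7], [512.9, -287.0, 118.0]]
rack base ((481.4796142578125, 300.30694580078125), (206.1875762939453, 167.35855102539062), 48.611019134521484) 1212
```

Emit:
servo_tool(deltas=[{"x": 0.77,"y": 0.97,"z": 0.81},{"x": 0.77,"y": 0.97,"z": 0.81},{"x": 0.77,"y": 0.97,"z": 0.81},{"x": 0.77,"y": 0.97,"z": 0.81,"spin": -0.34},{},{}])

```text
$.deltas[0]: bad value
```

```bash
python3 - <<'E'
from m import *
st=robot.state();c=robot.capture('wrist');save('w1',c);pickle.dump((st,c),open('w1.pkl','wb'))
print(st['time'],np.round(st['tcp_pos'],1),np.round(st['eef_rot'],3).tolist(),np.round(c['hand_eye'],3).tolist())
for r in robot.landmark_of('rest_corner',c): print(r['confidence'],r['point'],atz(c,r['point'],30,st).round(1))
W=cloud(c,st);print('corners of view at z0',[atz(c,p,0,st).round()[:2].tolist() for p in [(0,0),(511,0),(0,383),(511,383)]])
m=hsvm(c,(0,0,50),(179,70,255))&near(W,465,-355,110,25,150);P=W[m];print(len(P),np.percentile(P,[1,50,99],axis=0).round(1).tolist())
# coarse ransac planes
rng=np.random.default_rng(0);Q=P
for k in range(3):
    best=None
    for _ in range(400):
        a=Q[rng.choice(len(Q),3,False)];n=np.cross(a[1]-a[0],a[2]-a[0]);l=np.linalg.norm(n)
        if l<50: continue
        n/=l;i=abs((Q-a[0])@n)<1.5
        if best is None or i.sum()>best.sum():best=i
    n,mm,s,_=plane(Q[best]);n=n*np.sign(n[2]);print(best.sum(),n.round(3),mm.round(1),s,np.degrees(np.arccos(n[2])),np.degrees(np.arctan2(n[1],n[0])),np.percentile(Q[best],[1,99],axis=0).round(1).tolist());Q=Q[~best]
E
```

```text
1.3 [ 235.7 -632.5  205.5] [[0.937, 0.349, 0.0], [0.349, -0.937, 0.0], [0.0, -0.0, -1.0]] [[0.0, 0.968, 0.251, 73.087], [1.0, -0.0, -0.0, 0.19], [-0.0, 0.251, -0.968, -179.442], [0.0, 0.0, 0.0, 1.0]]
corners of view at z0 [[315.0, -318.0], [503.0, -823.0], [-179.0, -401.0], [77.0, -1087.0]]Traceback (most recent call last):
  File "<stdin>", line 6, in <module>
    return _quantile_unchecked(
        a, q, axis, out, overwrite_input, method, keepdims, weights)
    return _ureduce(a,
                    func=_quantile_ureduce_func,
    ...<5 lines>...
                    overwrite_input=overwrite_input,
                    method=method)
    r = func(a, **kwargs)
    result = _quantile(arr,
                       quantiles=q,
    ...<2 lines>...
                       out=out,
                       weights=wgt)
    slices_having_nans = np.isnan(arr[-1, ...])
                                  ~~~^^^^^^^^^
IndexError: index -1 is out of bounds for axis 0 with size 0
```

View pics/w1.png

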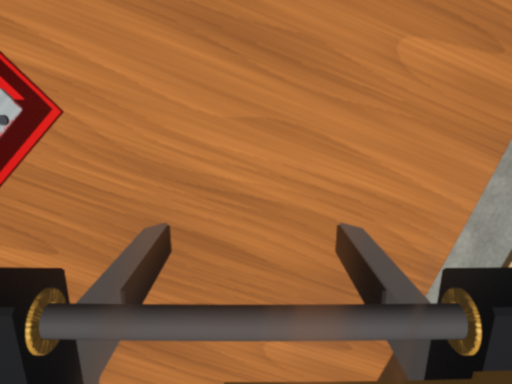

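Emit:
servo_tool(deltas=[{"x": 0.77,"y": 0.97,"z": 0.81,"spin": 0},{"x": 0.77,"y": 0.97,"z": 0.81,"spin": 0},{"x": 0.77,"y": 0.97,"z": 0.81,"spin": 0},{"x": 0.77,"y": 0.97,"z": 0.81,"spin": -0.34},{"x": 0,"y": 0,"z": 0,"spin": 0},{"x": 0,"y": 0,"z": 0,"spin": 0}])

```text
time: 2.15
tcp_pos: [365.4, -468.8, 342.1]
eef_rot: [[0.982, 0.187, -0.0], [0.187, -0.982, -0.0], [-0.0, 0.0, -1.0]]
contact_force: [-0.4, 0.2, -1.4]
opening: 0.998
grip_force: 0.0
```

```bash
cat > rest.py <<'E'
from m import *
st=robot.state();c=robot.capture('wrist');save('w2',c);pickle.dump((st,c),open('w2.pkl','wb'))
print(st['time'],np.round(st['tcp_pos'],1),np.round(st['eef_rot'],3).tolist())
for r in robot.landmark_of('rest_corner',c): print(r['confidence'],r['point'],atz(c,r['point'],30,st).round(1))
W=cloud(c,st)
m=hsvm(c,(0,0,40),(179,80,255))&near(W,465,-355,110,22,150);P=W[m];print(len(P),np.percentile(P,[1,50,99],axis=0).round(1).tolist())
rng=np.random.default_rng(0);Q=P
for k in range(3):
    best=None
    for _ in range(400):
        a=Q[rng.choice(len(Q),3,False)];n=np.cross(a[1]-a[0],a[2]-a[0]);l=np.linalg.norm(n)
        if l<50: continue
        n/=l;i=abs((Q-a[0])@n)<1.5
        if best is None or i.sum()>best.sum():best=i
    n,mm,s,_=plane(Q[best]);n=n*np.sign(n[2]);print(best.sum(),n.round(3),mm.round(1),s,np.degrees(np.arccos(n[2])),np.degrees(np.arctan2(n[1],n[0])),np.percentile(Q[best],[1,99],axis=0).round(1).tolist());Q=Q[~best]
E
python3 rest.py
```

```text
2.15 [ 365.4 -468.8  342.1] [[0.982, 0.187, -0.0], [0.187, -0.982, -0.0], [-0.0, 0.0, -1.0]]
0.7 [183.3, 70.5] [ 465.9 -352.1   30. ]
6754 [[416.7, -379.3, 29.5], [471.7, -328.6, 67.3], [517.6, -293.4, 116.7]]
4589 [-0.085 -0.862  0.499] [ 471.6 -322.9   77.3] 0.2738492252113562 60.05802765876946 -95.62258646284027 [[426.3, -352.5, 30.2], [515.3, -297.7, 116.8]]
942 [0.049 0.501 0.864] [ 468.7 -359.9   35.8] 0.278999651354947 30.205828439125945 84.45384619469453 [[414.1, -378.7, 26.7], [521.0, -340.5, 45.7]]
568 [-0.052 -0.672  0.739] [ 470.9 -345.3   70.7] 0.3931813658223007 42.37344381621722 -94.41655978456986 [[413.8, -381.6, 39.0], [518.5, -292.8, 115.9]]
```

View pics/w2.png

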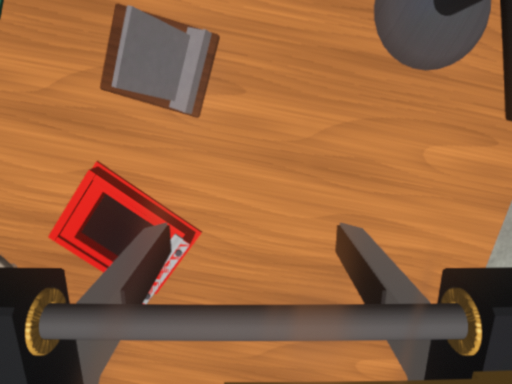

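Emit:
servo_tool(deltas=[{"x": 0.417,"y": 0.868,"z": 0,"spin": 0},{"x": 0.417,"y": 0.868,"z": 0,"spin": 0},{"x": 0.417,"y": 0.868,"z": 0,"spin": 0},{"x": 0.417,"y": 0.868,"z": 0,"spin": 0},{"x": 0.417,"y": 0.868,"z": 0,"spin": 0},{"x": 0.417,"y": 0.868,"z": 0,"spin": 0},{"x": 0.417,"y": 0.868,"z": 0,"spin": 0},{"x": 0.417,"y": 0.868,"z": 0,"spin": 0},{"x": 0.417,"y": 0.868,"z": 0,"spin": 0},{"x": 0,"y": 0,"z": 0,"spin": 0},{"x": 0,"y": 0,"z": 0,"spin": 0}])

```text
time: 3.62
tcp_pos: [590.9, -1.3, 341.4]
eef_rot: [[0.983, 0.185, -0.002], [0.185, -0.983, -0.0], [-0.002, -0.0, -1.0]]
contact_force: [-0.4, -0.7, -0.5]
opening: 1.0
grip_force: 0.0
```

```bash
cat > box.py <<'E'
from m import *
st=robot.state();c=robot.capture('wrist');save('w3',c);pickle.dump((st,c),open('w3.pkl','wb'))
print(st['time'],np.round(st['tcp_pos'],1))
for r in robot.landmark_of('pocket',c): print(r['confidence'],r['point'],atz(c,r['point'],30,st).round(1))
W=cloud(c,st);z=W[...,2];nr=near(W,580,15,125,-5,70)
g=hsvm(c,(55,70,20),(95,255,255))
def rect(n,m):
    P=W[m&nr];
    if len(P)<10: print(n,len(P));return
    a=cv2.minAreaRect(P[:,:2].astype(np.float32));print(n,len(P),np.round(a[0],1),np.round(a[1],1),round(a[2],2),'zmed',np.median(P[:,2]).round(1))
hist=np.histogram(z[nr&g],bins=np.arange(-5,70,3));print(hist[0].tolist())
er=lambda m:cv2.morphologyEx(m.astype(np.uint8),cv2.MORPH_OPEN,np.ones((3,3)))>0
rect('rim',er(g&(z>34)&(z<42))); rect('ledge',er((z>26)&(z<33)));rect('well',er((z<22)&hsvm(c,(0,0,0),(179,255,40))));rect('lip',er((z>52)&(z<64)));rect('ledge+well',er(nr&(z<33)&(z>25)))
E
python3 box.py
```

```text
3.625 [590.9  -1.3 341.4]
0.56 [237.8, 165.4] [574.7  18.1  30. ]
[0, 0, 2, 130, 49, 6, 11, 18, 17, 36, 84, 2116, 600, 244, 1751, 32, 0, 0, 0, 0, 0, 0, 0, 0]
rim 1942 [579.4  26.9] [156.8 131. ] 80.75 zmed 38.1
ledge 2734 [576.9  20.7] [147.2 112.6] 80.59 zmed 30.2
well 0
lip 1839 [563.9 -61.8] [ 28.2 132.3] 80.8 zmed 58.4
ledge+well 2756 [576.9  20.7] [147.2 112.6] 80.59 zmed 30.2
```

View pics/w3.png

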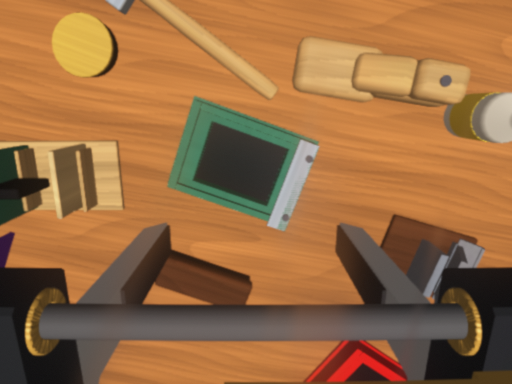

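Emit:
servo_tool(deltas=[{"x": -0.26,"y": 0.93,"z": 0,"spin": 0},{"x": -0.26,"y": 0.93,"z": 0,"spin": 0},{"x": -0.26,"y": 0.93,"z": 0,"spin": 0},{"x": -0.26,"y": 0.93,"z": 0,"spin": 0},{"x": -0.26,"y": 0.93,"z": 0,"spin": 0},{"x": -0.26,"y": 0.93,"z": 0,"spin": 0},{"x": 0,"y": 0,"z": 0,"spin": 0},{"x": 0,"y": 0,"z": 0,"spin": 0}])

```text
time: 4.72
tcp_pos: [498.1, 333.4, 342.2]
eef_rot: [[0.983, 0.184, 0.0], [0.184, -0.983, -0.001], [0.0, 0.001, -1.0]]
contact_force: [0.3, -1.0, 0.2]
opening: 0.999
grip_force: 0.0
```

```bash
python3 - <<'E'
from m import *
st=robot.state();c=robot.capture('wrist');save('w4',c)
print(st['time'],np.round(st['tcp_pos'],1),np.round(st['joint_pos'],2))
W=cloud(c,st);z=W[...,2];g=hsvm(c,(50,60,20),(95,255,255))
P=W[g&near(W,500,335,75,150,175)];print(len(P),cv2.minAreaRect(P[:,:2].astype(np.float32)),P.mean(0),np.percentile(P[:,2],[5,50,95]))
P=W[g&near(W,500,335,75,60,175)];print(len(P),np.percentile(P,[1,99],axis=0).round(1).tolist())
n,mm,s,k=plane(P[P[:,2]<155]);print(n.round(3),mm.round(1),s,k)
P=W[hsvm(c,(0,0,0),(179,255,45))&near(W,500,310,60,60,130)];print('handle',len(P),cv2.minAreaRect(P[:,:2].astype(np.float32)) if len(P)>5 else '',P[:,2].max())
E
```

```text
4.725 [498.1 333.4 342.2] [-0.25  0.26 -0.56  1.57  0.14  1.35 -2.2 ]
474 ((495.92852783203125, 333.2222595214844), (97.05323791503906, 5.456155300140381), 10.500657081604004) [498.65764475 334.03981593 160.17851932] [158.98295442 160.1286687  161.45707149]
476 [[449.0, 323.7, 158.5], [543.0, 343.8, 161.9]]Traceback (most recent call last):
  File "<stdin>", line 7, in <module>
  File "m.py", line 7, in plane
    n=np.linalg.svd(P-m,full_matrices=False)[2][2]; e=abs((P-m)@n); P=P[e<max(2.5*np.median(e),1)]; m=P.mean(0)
      ~~~~~~~~~~~~~~~~~~~~~~~~~~~~~~~~~~~~~~~~~^^^
IndexError: index 2 is out of bounds for axis 0 with size 2
```

View pics/w4.png

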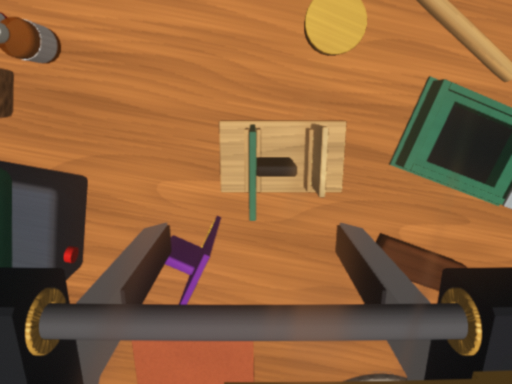

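Emit:
servo_tool(deltas=[{"x": -0.02,"y": 0,"z": -0.87,"spin": 0},{"x": 0,"y": 0,"z": -0.87,"spin": 0},{"x": 0,"y": 0,"z": -0.87,"spin": 0},{"x": 0,"y": 0,"z": -0.87,"spin": 0},{"x": 0,"y": 0,"z": 0,"spin": 0},{"x": 0,"y": 0,"z": 0,"spin": 0}])

```text
time: 5.52
tcp_pos: [497.4, 334.8, 135.6]
eef_rot: [[0.983, 0.184, 0.002], [0.184, -0.983, 0.001], [0.002, -0.001, -1.0]]
contact_force: [-0.1, 0.4, 0.7]
opening: 0.998
grip_force: 0.0
```

Emit:
servo_tool(deltas=[{"x": 0,"y": 0,"z": 0,"spin": 0},{"x": 0,"y": 0,"z": 0,"spin": 0},{"x": 0,"y": 0,"z": 0,"spin": 0},{"x": 0,"y": 0,"z": 0,"spin": 0},{"x": 0,"y": 0,"z": 0,"spin": 0},{"x": 0,"y": 0,"z": 0,"spin": 0},{"x": 0,"y": 0,"z": 0,"spin": 0},{"x": 0,"y": 0,"z": 0,"spin": 0}], grip=0, newtons=40)

```text
time: 6.52
tcp_pos: [496.2, 335.0, 133.5]
eef_rot: [[0.983, 0.186, 0.0], [0.186, -0.983, 0.0], [0.0, -0.0, -1.0]]
contact_force: [0.5, 0.8, 0.8]
opening: 0.187
grip_force: 0.0
```

Emit:
servo_tool(deltas=[{"x": 0,"y": 0,"z": 0,"spin": 0},{"x": 0,"y": 0,"z": 0,"spin": 0},{"x": 0,"y": 0,"z": 0,"spin": 0}])

```text
time: 6.9
tcp_pos: [496.2, 334.7, 133.5]
eef_rot: [[0.983, 0.186, 0.0], [0.186, -0.983, -0.0], [-0.0, 0.0, -1.0]]
contact_force: [0.2, -1.6, 0.9]
opening: 0.083
grip_force: 40.0
```

Emit:
servo_tool(deltas=[{"x": 0,"y": 0,"z": 0.2,"spin": 0},{"x": 0,"y": 0,"z": 0.5,"spin": 0},{"x": 0,"y": 0,"z": 0.7,"spin": 0},{"x": 0,"y": 0,"z": 0.7,"spin": 0},{"x": 0,"y": 0,"z": 0.7,"spin": 0},{"x": 0,"y": 0,"z": 0.2,"spin": 0}])

```text
time: 7.65
tcp_pos: [496.5, 335.8, 316.2]
eef_rot: [[0.983, 0.186, 0.003], [0.186, -0.983, 0.002], [0.003, -0.002, -1.0]]
contact_force: [1.3, 0.4, -7.5]
opening: 0.08
grip_force: 40.0
```

Emit:
servo_tool(deltas=[{"x": -0.02,"y": -0.4,"z": 0,"spin": 0},{"x": -0.04,"y": -0.8,"z": 0,"spin": 0},{"x": -0.04,"y": -0.93,"z": 0,"spin": 0},{"x": -0.04,"y": -0.93,"z": 0,"spin": -0.14},{"x": -0.04,"y": -0.93,"z": 0,"spin": -0.14},{"x": -0.04,"y": -0.93,"z": 0,"spin": -0.14},{"x": -0.04,"y": -0.93,"z": 0,"spin": -0.14},{"x": -0.04,"y": -0.93,"z": 0,"spin": 0},{"x": -0.04,"y": -0.93,"z": 0,"spin": 0},{"x": -0.04,"y": -0.93,"z": 0,"spin": 0},{"x": -0.04,"y": -0.93,"z": 0,"spin": 0},{"x": -0.04,"y": -0.93,"z": 0,"spin": 0},{"x": -0.02,"y": -0.7,"z": 0,"spin": 0},{"x": -0.02,"y": -0.3,"z": 0,"spin": 0},{"x": 0,"y": 0,"z": 0,"spin": 0},{"x": 0,"y": 0,"z": 0,"spin": 0}])

```text
time: 9.65
tcp_pos: [466.4, -353.7, 312.9]
eef_rot: [[0.996, -0.092, -0.001], [-0.092, -0.996, 0.001], [-0.001, -0.001, -1.0]]
contact_force: [0.2, 0.3, -7.2]
opening: 0.081
grip_force: 40.0
```

Emit:
servo_tool(deltas=[{"x": 0.04,"y": -0.04,"z": -0.6,"spin": -0.01},{"x": 0,"y": 0,"z": -0.8,"spin": 0},{"x": 0,"y": 0,"z": -0.6,"spin": 0},{"x": 0,"y": 0,"z": -0.33,"spin": 0},{"x": 0,"y": 0,"z": 0,"spin": 0},{"x": 0,"y": 0,"z": 0,"spin": 0}])

```text
time: 10.4
tcp_pos: [469.3, -357.2, 174.8]
eef_rot: [[0.995, -0.097, 0.001], [-0.097, -0.995, -0.001], [0.001, 0.0, -1.0]]
contact_force: [0.1, -0.1, -6.7]
opening: 0.08
grip_force: 40.0
```

```bash
cat > look.py <<'E'
import sys
from m import *
n=sys.argv[1];a=robot.capture('scene');b=robot.capture('side')
(x0,y0),(x1,y1)=eval(sys.argv[2])
f=lambda c,x,y:cv2.resize(cv2.cvtColor(c['img'],cv2.COLOR_RGB2BGR)[y-50:y+50,x-65:x+65],None,fx=3,fy=3,interpolation=2)
cv2.imwrite(f'pics/{n}.png',np.hstack([f(a,x0,y0),f(b,x1,y1)]));st=robot.state();print(st['time'],np.round(st['tcp_pos'],1),np.round(st['contact_force'],1))
E
python3 look.py r1 '(178,150),(287,130)'
```

```text
10.5 [ 469.3 -357.5  175. ] [-0.5  0.3 -6.3]
```

View pics/r1.png

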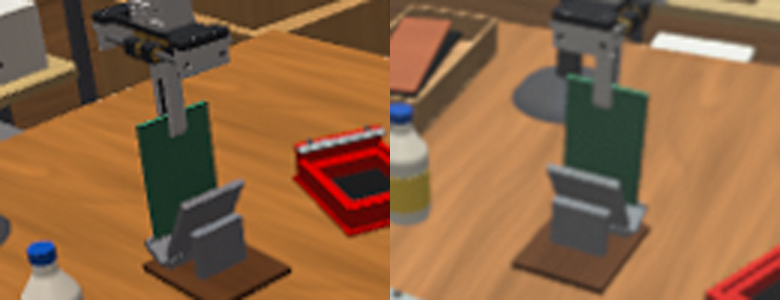

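Emit:
servo_tool(deltas=[{"x": 0,"y": 0,"z": -0.1,"spin": 0},{"x": 0,"y": 0,"z": -0.07,"spin": 0},{"x": 0,"y": 0,"z": -0.05,"spin": 0},{"x": 0,"y": 0,"z": 0,"spin": 0}])

```text
time: 11.0
tcp_pos: [468.6, -357.5, 160.3]
eef_rot: [[0.995, -0.098, -0.0], [-0.098, -0.995, 0.0], [-0.0, -0.0, -1.0]]
contact_force: [-0.1, 0.4, -6.5]
opening: 0.082
grip_force: 40.0
```

Emit:
servo_tool(deltas=[{"x": 0,"y": 0,"z": -0.03,"spin": 0},{"x": 0,"y": 0,"z": -0.02,"spin": 0},{"x": 0,"y": 0,"z": 0,"spin": 0}])

```text
time: 11.38
tcp_pos: [469.5, -358.1, 159.8]
eef_rot: [[0.995, -0.098, 0.002], [-0.098, -0.995, -0.001], [0.003, 0.001, -1.0]]
contact_force: [-5.2, 3.7, 21.6]
opening: 0.084
grip_force: 40.0
```

Emit:
servo_tool(deltas=[{"x": 0.003,"y": 0.04,"z": 0.02,"spin": 0},{"x": 0.007,"y": 0.07,"z": 0,"spin": 0},{"x": 0.007,"y": 0.07,"z": 0,"spin": 0},{"x": 0.01,"y": 0.1,"z": 0,"spin": 0},{"x": 0.01,"y": 0.1,"z": -0.01,"spin": 0},{"x": 0.01,"y": 0.1,"z": -0.02,"spin": 0},{"x": 0.01,"y": 0.1,"z": -0.02,"spin": 0},{"x": 0,"y": 0,"z": 0,"spin": 0}], grip=0.3)

```text
time: 12.38
tcp_pos: [472.1, -322.0, 155.6]
eef_rot: [[0.995, -0.097, -0.0], [-0.097, -0.995, 0.0], [-0.0, -0.0, -1.0]]
contact_force: [0.3, 0.8, 0.1]
opening: 0.3
grip_force: 0.6
```

```bash
python3 look.py r2 '(178,150),(287,130)'
```

```text
12.475 [ 472.  -322.7  155.8] [-0.3  1.1  0. ]
```

View pics/r2.png

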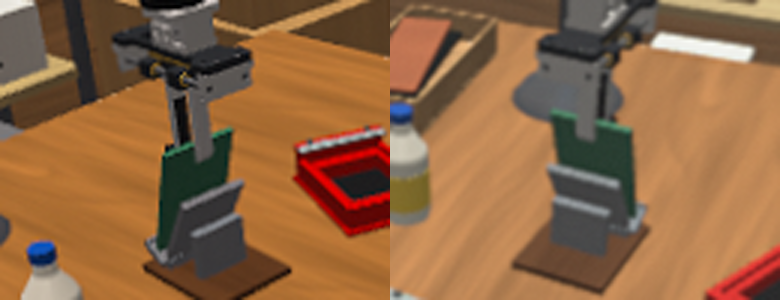

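Emit:
servo_tool(deltas=[{"x": 0.01,"y": 0.1,"z": -0.01,"spin": 0},{"x": 0.01,"y": 0.1,"z": -0.02,"spin": 0},{"x": 0.01,"y": 0.1,"z": -0.02,"spin": 0},{"x": 0.01,"y": 0.1,"z": -0.02,"spin": 0},{"x": 0.005,"y": 0.07,"z": 0,"spin": 0},{"x": 0,"y": 0,"z": 0,"spin": 0},{"x": 0,"y": 0,"z": 0,"spin": 0}])

```text
time: 13.35
tcp_pos: [474.8, -294.5, 151.7]
eef_rot: [[0.995, -0.098, 0.0], [-0.098, -0.995, 0.0], [0.0, -0.0, -1.0]]
contact_force: [-0.0, 3.8, 2.4]
opening: 0.304
grip_force: 1.7
```

```bash
cat > cov.py <<'E'
from m import *
P=[]
for n in ['scene','side']:
    c=robot.capture(n);W=cloud(c);m=hsvm(c,(55,60,20),(95,255,255))&near(W,475,-320,90,20,200)
    P=W[m];n_,mm,s,k=plane(P);n_*=np.sign(n_[2]) or 1;print(n,len(P),n_.round(3),mm.round(1),round(s,2),'tilt',np.degrees(np.arccos(n_[2])).round(1),np.percentile(P,[1,99],axis=0).round(1).tolist())
E
python3 cov.py
```

```text
scene 261 [-0.094 -0.86   0.501] [ 488.3 -297.8  130.8] 0.49 tilt 59.9 [[432.1, -362.2, 43.0], [526.0, -274.6, 165.2]]
side 209 [-0.083 -0.865  0.495] [ 465.3 -293.4  139.4] 0.46 tilt 60.4 [[421.8, -346.3, 55.7], [517.7, -274.9, 168.5]]
```

Emit:
servo_tool(deltas=[{"x": 0,"y": 0,"z": 0,"spin": 0},{"x": 0.002,"y": 0.02,"z": 0,"spin": 0},{"x": 0.002,"y": 0.02,"z": 0,"spin": 0},{"x": 0,"y": 0,"z": 0.2,"spin": 0},{"x": 0,"y": 0,"z": 0.6,"spin": 0},{"x": 0,"y": 0,"z": 0.9,"spin": 0},{"x": 0,"y": -0.6,"z": 0.7,"spin": 0},{"x": 0,"y": -0.5,"z": 0.4,"spin": 0},{"x": 0,"y": 0,"z": 0,"spin": 0}], grip=0.5)

```text
time: 14.58
tcp_pos: [474.9, -360.6, 322.0]
eef_rot: [[0.995, -0.101, 0.003], [-0.101, -0.995, -0.002], [0.003, 0.002, -1.0]]
contact_force: [-0.1, -0.1, 0.2]
opening: 0.502
grip_force: 0.0
```

```bash
cat > hd.py <<'E'
from m import *
st=robot.state();print(np.round(st['tcp_pos'],1),np.round(st['joint_pos'],2))
c=robot.capture('wrist');W=cloud(c,st);save('w5',c)
P=W[hsvm(c,(0,0,0),(179,255,50))&near(W,470,-350,60,85,160)];print(len(P));r=np.array([.995,-.098,0])
if len(P)>10:
    a=(P-[469,-350,30])@r;print('rest-x of handle',np.percentile(a,[1,50,99]).round(1),np.percentile(P,[1,99],axis=0).round(1).tolist())
    print(cv2.minAreaRect(P[:,:2].astype(np.float32)))
P=W[hsvm(c,(50,60,20),(95,255,255))&near(W,475,-320,90,30,180)]
if len(P)>10:
    a=(P-[469,-350,30])@r;print('cover',len(P),np.percentile(a,[.5,99.5]).round(1));n,mm,s,k=plane(P);print(n.round(3),mm.round(1),s,'off corner plane',((mm-[469,-350,30])@[-.085,-.862,.499]).round(1))
E
python3 hd.py; python3 cov.py
```

```text
[ 474.9 -360.6  322. ] [ 0.54  0.21 -0.    1.64  0.    1.28 -1.13]
1045
rest-x of handle [-5.9  3.9  6.6] [[463.4, -372.8, 89.6], [478.9, -305.5, 155.3]]
((470.072265625, -340.30706787109375), (71.83683013916016, 13.245760917663574), 84.0363540649414)
cover 5452 [-48.2  48.3]
[-0.087 -0.839  0.537] [ 475.6 -308.7  118.8] 0.25626972093186984 off corner plane 8.2
scene 232 [-0.089 -0.828  0.554] [ 489.  -289.1  133. ] 0.47 tilt 56.4 [[436.5, -357.7, 42.4], [526.8, -269.9, 161.7]]
side 189 [-0.08  -0.833  0.548] [ 469.8 -284.4  141.6] 0.28 tilt 56.8 [[422.1, -342.9, 58.7], [517.7, -270.1, 163.3]]
```

Emit:
servo_tool(deltas=[{"x": -0.02,"y": -0.03,"z": 0,"spin": 0.35},{"x": -0.02,"y": -0.03,"z": 0,"spin": 0.35},{"x": -0.02,"y": -0.03,"z": 0,"spin": 0.35},{"x": -0.02,"y": -0.03,"z": 0,"spin": 0.35},{"x": -0.02,"y": -0.03,"z": 0,"spin": 0.35},{"x": -0.02,"y": -0.03,"z": 0,"spin": 0.35},{"x": -0.01,"y": -0.03,"z": 0,"spin": 0.35},{"x": 0,"y": -0.03,"z": 0,"spin": 0.35},{"x": 0,"y": 0,"z": 0,"spin": 0.35},{"x": 0,"y": 0,"z": 0,"spin": 0},{"x": 0,"y": 0,"z": 0,"spin": 0}], grip=0.75)

```text
time: 16.1
tcp_pos: [467.1, -371.9, 319.2]
eef_rot: [[0.097, 0.995, -0.0], [0.995, -0.097, 0.0], [0.0, -0.0, -1.0]]
contact_force: [0.1, 0.1, 0.3]
opening: 0.751
grip_force: 0.0
```

Emit:
servo_tool(deltas=[{"x": 0,"y": -0.09,"z": -0.6,"spin": 0},{"x": 0,"y": 0,"z": -0.9,"spin": 0},{"x": 0,"y": 0,"z": -0.9,"spin": 0},{"x": 0,"y": 0,"z": -0.9,"spin": 0},{"x": 0,"y": 0,"z": -0.6,"spin": 0},{"x": 0,"y": 0,"z": -0.25,"spin": 0},{"x": 0,"y": 0,"z": 0,"spin": 0},{"x": 0,"y": 0,"z": 0,"spin": 0}])

```text
time: 17.1
tcp_pos: [468.0, -378.4, 72.1]
eef_rot: [[0.095, 0.996, 0.002], [0.996, -0.095, -0.001], [-0.001, 0.002, -1.0]]
contact_force: [-0.5, -0.2, 0.3]
opening: 0.751
grip_force: 0.0
```

```bash
python3 look.py r3 '(178,150),(287,130)'
```

```text
17.2 [ 467.9 -378.4   72.1] [0.5 0.6 0.1]
```

View pics/r3.png

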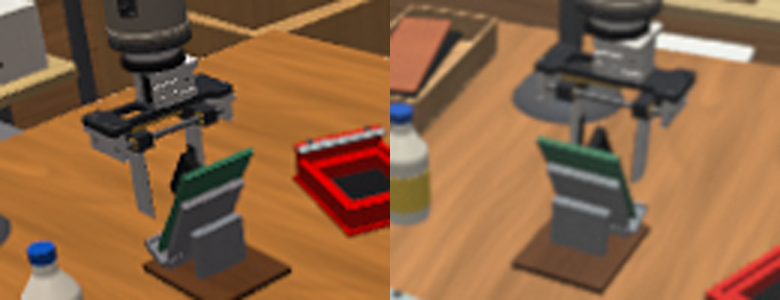

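Emit:
servo_tool(deltas=[{"x": 0.008,"y": 0.08,"z": -0.1,"spin": 0},{"x": 0.008,"y": 0.08,"z": 0,"spin": 0},{"x": 0.008,"y": 0.08,"z": 0,"spin": 0},{"x": 0.008,"y": 0.08,"z": 0,"spin": 0},{"x": 0.005,"y": 0.05,"z": 0,"spin": 0},{"x": 0.005,"y": 0.05,"z": 0,"spin": 0},{"x": 0,"y": 0,"z": 0,"spin": 0}])

```text
time: 18.08
tcp_pos: [469.7, -352.7, 64.6]
eef_rot: [[0.094, 0.996, 0.0], [0.996, -0.094, -0.0], [-0.0, 0.0, -1.0]]
contact_force: [0.4, 0.0, 0.1]
opening: 0.745
grip_force: 0.2
```

```bash
python3 cov.py
```

```text
scene 239 [-0.094 -0.833  0.546] [ 487.3 -288.5  133.5] 0.57 tilt 56.9 [[434.1, -358.5, 42.8], [525.9, -268.9, 161.1]]
side 195 [-0.082 -0.833  0.548] [ 468.4 -283.   144. ] 0.47 tilt 56.8 [[422.2, -344.9, 56.9], [516.4, -269.4, 163.2]]
```

Emit:
servo_tool(deltas=[{"x": 0.003,"y": 0.03,"z": 0,"spin": 0},{"x": 0.003,"y": 0.03,"z": 0,"spin": 0},{"x": 0.003,"y": 0.03,"z": 0,"spin": 0},{"x": 0.003,"y": 0.03,"z": 0,"spin": 0},{"x": 0,"y": 0,"z": 0,"spin": 0}])

```text
time: 18.8
tcp_pos: [470.1, -347.3, 64.8]
eef_rot: [[0.095, 0.995, 0.0], [0.995, -0.095, -0.002], [-0.002, 0.001, -1.0]]
contact_force: [-1.1, -12.0, -1.9]
opening: 0.749
grip_force: 5.0
```

```bash
python3 cov.py
```

```text
scene 246 [-0.101 -0.853  0.512] [ 486.6 -287.6  137. ] 0.52 tilt 59.2 [[434.5, -356.1, 45.5], [526.4, -270.5, 162.8]]
side 202 [-0.088 -0.859  0.505] [ 468.7 -286.6  141.1] 0.47 tilt 59.7 [[422.4, -335.4, 65.0], [516.1, -271.1, 165.0]]
```

Emit:
servo_tool(deltas=[{"x": 0.002,"y": 0.02,"z": 0,"spin": 0},{"x": 0.002,"y": 0.02,"z": 0,"spin": 0},{"x": 0,"y": 0,"z": 0,"spin": 0},{"x": -0.01,"y": -0.1,"z": 0,"spin": 0},{"x": -0.01,"y": -0.1,"z": 0,"spin": 0},{"x": 0,"y": 0,"z": 0,"spin": 0}])

```text
time: 19.65
tcp_pos: [469.4, -355.0, 64.3]
eef_rot: [[0.094, 0.996, -0.0], [0.996, -0.094, 0.001], [0.0, -0.0, -1.0]]
contact_force: [0.0, 0.0, 0.5]
opening: 0.754
grip_force: 0.0
```

```bash
python3 cov.py
```

```text
scene 248 [-0.091 -0.855  0.51 ] [ 486.2 -289.   135.1] 0.52 tilt 59.3 [[434.4, -358.4, 45.4], [526.5, -270.3, 162.9]]
side 204 [-0.089 -0.856  0.509] [ 468.6 -286.6  141.1] 0.4 tilt 59.4 [[422.3, -337.0, 67.5], [516.9, -271.5, 165.4]]
```

Emit:
servo_tool(deltas=[{"x": 0,"y": 0,"z": 0.3,"spin": 0},{"x": 0.005,"y": 0.06,"z": 0.24,"spin": 0},{"x": 0.005,"y": 0.06,"z": 0,"spin": 0},{"x": 0,"y": 0,"z": 0,"spin": 0},{"x": 0,"y": 0,"z": 0,"spin": 0}])

```text
time: 20.38
tcp_pos: [469.8, -347.7, 96.6]
eef_rot: [[0.094, 0.996, -0.001], [0.996, -0.094, 0.0], [0.0, -0.001, -1.0]]
contact_force: [-0.1, 0.4, -0.3]
opening: 0.751
grip_force: 0.0
```

Emit:
servo_tool(deltas=[{"x": 0,"y": 0,"z": 0,"spin": 0},{"x": 0,"y": 0,"z": 0,"spin": 0},{"x": 0,"y": 0,"z": 0,"spin": 0},{"x": 0,"y": 0,"z": 0,"spin": 0},{"x": 0,"y": 0,"z": 0,"spin": 0},{"x": 0,"y": 0,"z": 0,"spin": 0},{"x": 0,"y": 0,"z": 0,"spin": 0},{"x": 0,"y": 0,"z": 0,"spin": 0},{"x": 0,"y": 0,"z": 0,"spin": 0}], grip=0, newtons=60)

```text
time: 21.5
tcp_pos: [469.3, -347.9, 96.8]
eef_rot: [[0.094, 0.996, -0.001], [0.996, -0.094, 0.0], [0.0, -0.001, -1.0]]
contact_force: [-5.1, 0.1, 4.2]
opening: 0.146
grip_force: 60.0
```

Emit:
servo_tool(deltas=[{"x": 0,"y": 0,"z": 0.1,"spin": 0},{"x": 0,"y": 0,"z": 0.3,"spin": 0},{"x": 0,"y": 0,"z": 0.5,"spin": 0},{"x": 0,"y": 0,"z": 0.6,"spin": 0},{"x": 0,"y": 0,"z": 0.4,"spin": 0},{"x": 0,"y": 0,"z": 0.2,"spin": 0},{"x": 0,"y": 0,"z": 0,"spin": 0}])

```text
time: 22.38
tcp_pos: [470.3, -347.9, 223.6]
eef_rot: [[0.094, 0.996, 0.001], [0.996, -0.094, -0.001], [-0.001, 0.001, -1.0]]
contact_force: [0.5, -1.0, -7.1]
opening: 0.142
grip_force: 60.0
```

```bash
cat > tilt.py <<'E'
from m import *
st=robot.state();t=np.array(st['tcp_pos']);R=np.array(st['eef_rot']);g=t+[0,0,18.8]
y=R[:,1]*np.sign(R[0,1]);u=np.array([-y[1],y[0],0])   # u: horizontal dir towards free edge
print(st['time'],t.round(1),'F',np.round(st['contact_force'],1),'M',np.round(st['torque'],2),'open',round(st['opening'],3),st['grip_force'],'spin deg',np.degrees(np.arctan2(y[1],y[0])).round(2))
for n in ['scene','side']:
    c=robot.capture(n);W=cloud(c);m=hsvm(c,(55,60,20),(95,255,255))&(np.linalg.norm(W-g,axis=-1)<105)&(W[...,2]>42)
    m=cv2.erode(m.astype(np.uint8),np.ones((2,2)))>0
    P=W[m]
    if len(P)<25: print(n,len(P));continue
    q=np.stack([(P-g)@u,P[:,2]-g[2],(P-g)@y],1)
    n_,mm,s,k=plane(q);n_*=np.sign(n_[1]);th=np.arctan2(-n_[0],n_[1]);d=n_@(-mm)
    # handle-face is 33 below grip, back face 41
    zx=np.array([np.cos(th),np.sin(th)]);xx=np.array([-np.sin(th),np.cos(th)]);l=(q[:,:2]@zx)
    print(n,len(P),'tilt',np.degrees(th).round(1),'dist',round(d,1),'nlat',n_[2].round(3),'rms',round(s,2),'along',np.percentile(l,[1,99]).round(1),'lat',np.percentile(q[:,2],[1,99]).round(1))
E
python3 tilt.py
```

```text
22.375 [ 470.3 -347.9  223.6] F [ 0.5 -1.  -7.1] M [-0.19 -0.05 -0.06] open 0.142 59.99752879142761 spin deg -5.38
scene 565 tilt 60.5 dist 41.4 nlat -0.012 rms 0.48 along [-66.5  74.7] lat [-42.9  48.9]
side 614 tilt 60.0 dist 40.9 nlat -0.003 rms 0.44 along [-62.8  76.7] lat [-48.   39.6]
```

Emit:
servo_tool(deltas=[{"x": 0.09,"y": 0.287,"z": 0,"spin": 0},{"x": 0.18,"y": 0.574,"z": 0,"spin": -0.03},{"x": 0.24,"y": 0.765,"z": 0,"spin": -0.03},{"x": 0.24,"y": 0.765,"z": 0,"spin": -0.03},{"x": 0.24,"y": 0.765,"z": 0,"spin": -0.03},{"x": 0.24,"y": 0.765,"z": 0,"spin": -0.016},{"x": 0.21,"y": 0.67,"z": 0,"spin": 0},{"x": 0.134,"y": 0.43,"z": 0,"spin": 0},{"x": 0.07,"y": 0.22,"z": 0,"spin": 0},{"x": 0,"y": 0,"z": 0,"spin": 0},{"x": 0,"y": 0,"z": 0,"spin": 0}])

```text
time: 23.85
tcp_pos: [568.3, -34.7, 222.6]
eef_rot: [[0.163, 0.987, -0.001], [0.987, -0.163, -0.0], [-0.001, -0.001, -1.0]]
contact_force: [-0.5, 0.3, -5.7]
opening: 0.143
grip_force: 60.0
```

```bash
python3 tilt.py
```

```text
23.85 [568.3 -34.7 222.6] F [-0.5  0.3 -5.7] M [-0.22 -0.01 -0.02] open 0.143 59.99758958816528 spin deg -9.36
scene 687 tilt 59.1 dist 39.8 nlat 0.0 rms 0.38 along [-69.4  75.6] lat [-46.7  51.2]
side 496 tilt 60.0 dist 40.1 nlat 0.003 rms 0.25 along [-57.7  77.1] lat [-49.6  36.5]
```

Emit:
servo_tool(deltas=[{"x": 0,"y": 0,"z": -0.3,"spin": 0},{"x": 0,"y": 0,"z": -0.6,"spin": 0},{"x": 0,"y": 0,"z": -0.6,"spin": 0},{"x": 0,"y": 0,"z": -0.35,"spin": 0},{"x": 0,"y": 0,"z": -0.15,"spin": 0},{"x": 0,"y": 0,"z": 0,"spin": 0},{"x": 0,"y": 0,"z": 0,"spin": 0}])

```text
time: 24.82
tcp_pos: [569.2, -33.5, 103.7]
eef_rot: [[0.161, 0.987, 0.001], [0.987, -0.161, -0.0], [0.0, 0.001, -1.0]]
contact_force: [0.6, -0.0, -5.8]
opening: 0.145
grip_force: 60.0
```

```bash
python3 tilt.py
```

```text
24.825 [569.2 -33.5 103.7] F [ 0.6 -0.  -5.8] M [-0.18 -0.03 -0.02] open 0.145 59.997628927230835 spin deg -9.29
scene 501 tilt 59.9 dist 39.5 nlat -0.003 rms 0.24 along [-68.2  75.3] lat [-46.6  51.3]
side 352 tilt 59.9 dist 39.9 nlat 0.0 rms 0.24 along [-64.7  78. ] lat [-50.2  34.6]
```

Emit:
servo_tool(deltas=[{"x": 0,"y": 0,"z": -0.06,"spin": 0},{"x": -0.009,"y": -0.055,"z": 0,"spin": 0},{"x": -0.009,"y": -0.055,"z": 0,"spin": 0},{"x": -0.009,"y": -0.055,"z": 0,"spin": 0},{"x": -0.008,"y": -0.05,"z": 0,"spin": 0},{"x": 0,"y": 0,"z": 0,"spin": 0}])

```text
time: 25.68
tcp_pos: [566.5, -46.7, 99.3]
eef_rot: [[0.162, 0.987, -0.0], [0.987, -0.162, -0.0], [-0.0, -0.0, -1.0]]
contact_force: [-0.0, -0.3, -7.4]
opening: 0.148
grip_force: 60.0
```

Emit:
servo_tool(deltas=[{"x": 0,"y": 0,"z": -0.03,"spin": 0},{"x": 0,"y": 0,"z": -0.03,"spin": 0},{"x": 0,"y": 0,"z": 0,"spin": 0}])

```text
time: 26.05
tcp_pos: [566.7, -46.1, 96.4]
eef_rot: [[0.161, 0.987, 0.0], [0.987, -0.161, -0.0], [-0.0, 0.0, -1.0]]
contact_force: [-4.3, 0.4, 8.1]
opening: 0.143
grip_force: 60.0
```

Emit:
servo_tool(deltas=[{"x": -0.005,"y": -0.033,"z": 0.0,"spin": 0},{"x": 0,"y": 0,"z": 0,"spin": 0}], newtons=25)

```text
time: 26.3
tcp_pos: [566.8, -47.1, 96.4]
eef_rot: [[0.161, 0.987, 0.001], [0.987, -0.161, 0.001], [0.001, 0.001, -1.0]]
contact_force: [-2.7, 4.4, 5.8]
opening: 0.147
grip_force: 25.0
```

```bash
python3 tilt.py
```

```text
26.3 [566.8 -47.1  96.4] F [-2.7  4.4  5.8] M [1.26 0.9  0.02] open 0.147 25.001339614391327 spin deg -9.24
scene 469 tilt 60.0 dist 39.5 nlat -0.003 rms 0.25 along [-60.4  75.3] lat [-46.1  51.8]
side 330 tilt 60.1 dist 40.0 nlat 0.0 rms 0.23 along [-58.9  78.9] lat [-49.4  38.2]
```

Emit:
servo_tool(deltas=[{"x": 0.01,"y": 0.06,"z": -0.005,"spin": 0},{"x": 0.01,"y": 0.06,"z": -0.005,"spin": 0},{"x": 0,"y": 0,"z": 0,"spin": 0}], newtons=12)

```text
time: 26.78
tcp_pos: [567.9, -40.3, 95.5]
eef_rot: [[0.161, 0.987, 0.001], [0.987, -0.161, 0.001], [0.001, 0.001, -1.0]]
contact_force: [-2.9, 3.7, 6.1]
opening: 0.147
grip_force: 12.0
```

```bash
python3 tilt.py
```

```text
26.775 [567.9 -40.3  95.5] F [-2.9  3.7  6.1] M [ 0.96  0.79 -0.03] open 0.147 12.0013327896595 spin deg -9.24
scene 381 tilt 56.1 dist 38.3 nlat -0.0 rms 0.24 along [-60.5  75.4] lat [-44.6  51.9]
side 251 tilt 56.2 dist 38.8 nlat -0.0 rms 0.21 along [-53.4  77.4] lat [-49.8  36.6]
```

Emit:
servo_tool(deltas=[{"x": 0.01,"y": 0.06,"z": -0.014,"spin": 0},{"x": 0.01,"y": 0.06,"z": -0.02,"spin": 0},{"x": 0.01,"y": 0.06,"z": -0.025,"spin": 0},{"x": 0,"y": 0,"z": 0,"spin": 0}])

```text
time: 27.38
tcp_pos: [569.7, -29.2, 91.9]
eef_rot: [[0.161, 0.987, 0.001], [0.987, -0.161, 0.001], [0.001, 0.001, -1.0]]
contact_force: [-1.7, 6.2, 4.9]
opening: 0.15
grip_force: 12.0
```

```bash
cat >> tilt.py <<'E'
P0=np.array([576.6,16,30]);v=np.array([.1616,.9869,0])
for th in [np.radians(float(a)) for a in __import__('sys').argv[1:]] or [th]:
    gy=(g-P0)@v;print('grip y',gy.round(1),'d',(gy-75*np.cos(th)+39*np.sin(th)+79).round(1),'edge z',(g[2]-30-75*np.sin(th)-39*np.cos(th)).round(1),'lat',((g-P0)@[.9869,-.1616,0]).round(1))
E
python3 tilt.py
```

```text
27.375 [569.7 -29.2  91.9] F [-1.7  6.2  4.9] M [ 1.3   0.66 -0.04] open 0.15 11.999758780002594 spin deg -9.24
scene 220 tilt 48.8 dist 36.6 nlat -0.005 rms 0.19 along [-60.1  78.3] lat [-43.1  61.7]
side 114 tilt 49.6 dist 36.8 nlat 0.016 rms 0.67 along [-52.4  78.4] lat [-50.8  28.2]
grip y -45.7 d 14.4 edge z -1.7 lat 0.5
```

Emit:
servo_tool(deltas=[{"x": 0.01,"y": 0.06,"z": -0.012,"spin": 0},{"x": 0.01,"y": 0.06,"z": -0.03,"spin": 0},{"x": 0.01,"y": 0.06,"z": -0.035,"spin": 0},{"x": 0,"y": 0,"z": 0,"spin": 0}])

```text
time: 27.98
tcp_pos: [571.5, -18.5, 87.0]
eef_rot: [[0.16, 0.987, 0.001], [0.987, -0.16, 0.001], [0.001, 0.0, -1.0]]
contact_force: [-1.0, 4.6, 2.0]
opening: 0.148
grip_force: 12.0
```

```bash
sed -i 's/39\*/37*/g' tilt.py; python3 tilt.py
```

```text
27.975 [571.5 -18.5  87. ] F [-1.   4.6  2. ] M [ 1.15 -0.03 -0.06] open 0.148 11.999736428260803 spin deg -9.23
scene 30 tilt 42.2 dist 35.2 nlat -0.013 rms 0.71 along [-72.3  79.5] lat [-36.2  63.3]
side 131 tilt 39.8 dist 27.6 nlat -0.01 rms 0.65 along [-27.   79.7] lat [-50.1  31.2]
grip y -34.9 d 10.2 edge z -0.6 lat 0.5
```

Emit:
servo_tool(deltas=[{"x": 0.009,"y": 0.055,"z": -0.035,"spin": 0},{"x": 0.009,"y": 0.055,"z": -0.045,"spin": 0},{"x": 0.009,"y": 0.055,"z": -0.05,"spin": 0},{"x": 0,"y": 0,"z": 0,"spin": 0}])

```text
time: 28.58
tcp_pos: [572.9, -9.2, 78.9]
eef_rot: [[0.161, 0.987, 0.0], [0.987, -0.161, 0.0], [0.0, 0.0, -1.0]]
contact_force: [1.6, 3.5, -0.8]
opening: 0.148
grip_force: 12.0
```

```bash
sed -i 's/37\*/35*/g' tilt.py; python3 tilt.py
```

```text
28.575 [572.9  -9.2  78.9] F [ 1.6  3.5 -0.8] M [ 0.45 -0.3   0.  ] open 0.148 11.999912559986115 spin deg -9.26
scene 221 tilt 30.5 dist 27.4 nlat 0.003 rms 0.21 along [-60.2  81.4] lat [-32.5  61.2]
side 311 tilt 30.8 dist 27.7 nlat 0.001 rms 0.25 along [-40.7  81.5] lat [-50.2  37. ]
grip y -25.4 d 7.1 edge z -0.7 lat 0.4
```

Emit:
servo_tool(deltas=[{"x": 0,"y": 0,"z": 0.01,"spin": 0},{"x": -0.006,"y": -0.035,"z": 0.005,"spin": 0},{"x": -0.006,"y": -0.035,"z": 0,"spin": 0},{"x": -0.006,"y": -0.035,"z": 0,"spin": 0},{"x": 0,"y": 0,"z": 0,"spin": 0}], newtons=40)

```text
time: 29.3
tcp_pos: [571.5, -16.2, 80.0]
eef_rot: [[0.162, 0.987, -0.0], [0.987, -0.162, -0.0], [-0.0, -0.0, -1.0]]
contact_force: [-0.6, 0.4, -7.6]
opening: 0.146
grip_force: 40.0
```

```bash
cat >> tilt.py <<'E'
# direct edge estimate from free edge (front top corner along 150 back)
for n in ['scene','side']:
    c=robot.capture(n);W=cloud(c);hs=hsvm(c,(55,60,20),(95,255,255))&(np.linalg.norm(W-g,axis=-1)<110)&(W[...,2]>44);q=(W[hs]-P0)
    yv=q@v; top=np.percentile(yv,99.3);print(n,'free edge y',top.round(1),'z',q[yv>top-2,2].mean().round(1))
E
python3 tilt.py
```

```text
29.3 [571.5 -16.2  80. ] F [-0.6  0.4 -7.6] M [-0.15 -0.02  0.01] open 0.146 39.99837398529053 spin deg -9.31
scene 212 tilt 30.5 dist 27.4 nlat 0.002 rms 0.22 along [-61.9  82.2] lat [-37.9  61.8]
side 303 tilt 30.7 dist 27.8 nlat -0.0 rms 0.25 along [-37.4  81.1] lat [-51.   35.2]
grip y -32.6 d -0.3 edge z 0.4 lat 0.2
scene free edge y 54.3 z 81.4
side free edge y 54.1 z 82.4
```

Emit:
servo_tool(deltas=[{"x": 0,"y": 0,"z": -0.025,"spin": 0},{"x": 0.01,"y": 0.06,"z": -0.045,"spin": 0},{"x": 0.01,"y": 0.065,"z": -0.05,"spin": 0},{"x": 0.01,"y": 0.065,"z": -0.055,"spin": 0},{"x": 0,"y": 0,"z": 0,"spin": 0}], newtons=15)

```text
time: 30.12
tcp_pos: [573.4, -4.0, 69.1]
eef_rot: [[0.161, 0.987, -0.0], [0.987, -0.161, 0.0], [0.0, -0.0, -1.0]]
contact_force: [-0.8, 0.0, -4.9]
opening: 0.15
grip_force: 15.0
```

```bash
python3 tilt.py
```

```text
30.125 [573.4  -4.   69.1] F [-0.8  0.  -4.9] M [-0.02 -0.14  0.01] open 0.15 14.999524801969528 spin deg -9.24
scene 418 tilt 19.4 dist 27.4 nlat 0.001 rms 0.27 along [-41.2  80.4] lat [-36.9  53.7]
side 479 tilt 19.2 dist 27.3 nlat -0.005 rms 0.32 along [-43.7  80.4] lat [-50.5  38.3]
grip y -20.3 d -0.6 edge z 0.2 lat 0.1
scene free edge y 65.6 z 55.1
side free edge y 65.8 z 55.3
```

Emit:
servo_tool(deltas=[{"x": 0.009,"y": 0.054,"z": -0.05,"spin": 0},{"x": 0.008,"y": 0.051,"z": -0.055,"spin": 0},{"x": 0.008,"y": 0.048,"z": -0.06,"spin": 0},{"x": 0,"y": 0,"z": 0,"spin": 0}])

```text
time: 30.82
tcp_pos: [574.8, 5.1, 59.3]
eef_rot: [[0.161, 0.987, -0.0], [0.987, -0.161, 0.0], [0.0, -0.0, -1.0]]
contact_force: [-0.4, -1.0, -6.5]
opening: 0.151
grip_force: 15.0
```

```bash
python3 tilt.py
```

```text
30.825 [574.8   5.1  59.3] F [-0.4 -1.  -6.5] M [-0.1  -0.04 -0.01] open 0.151 14.999299049377441 spin deg -9.25
scene 533 tilt 9.1 dist 27.5 nlat 0.0 rms 0.39 along [-41.1  78.8] lat [-41.3  51.7]
side 573 tilt 9.4 dist 27.4 nlat -0.001 rms 0.39 along [-45.3  78.8] lat [-50.  41.]
grip y -11.1 d -0.4 edge z 1.3 lat 0.0
scene free edge y 71.0 z 29.9
side free edge y 71.7 z 30.7
```

Emit:
servo_tool(deltas=[{"x": 0.009,"y": 0.05,"z": -0.05,"spin": 0},{"x": 0.009,"y": 0.05,"z": -0.055,"spin": 0},{"x": 0.006,"y": 0.035,"z": -0.045,"spin": 0},{"x": 0,"y": 0,"z": -0.03,"spin": 0},{"x": 0,"y": 0,"z": 0,"spin": 0}])

```text
time: 31.65
tcp_pos: [576.3, 13.1, 48.7]
eef_rot: [[0.161, 0.987, -0.0], [0.987, -0.161, 0.0], [0.0, -0.0, -1.0]]
contact_force: [0.4, -0.3, -5.6]
opening: 0.149
grip_force: 15.0
```

```bash
python3 tilt.py
```

```text
31.65 [576.3  13.1  48.7] F [ 0.4 -0.3 -5.6] M [ 0.01 -0.06  0.04] open 0.149 14.999486804008484 spin deg -9.26
scene 3
side 3Traceback (most recent call last):
  File "tilt.py", line 16, in <module>
    for th in [np.radians(float(a)) for a in __import__('sys').argv[1:]] or [th]:
                                                                             ^^
NameError: name 'th' is not defined. Did you mean: 't'?
```

```bash
cat > flat.py <<'E'
from m import *
P0=np.array([576.6,16,30]);v=np.array([.1616,.9869,0]);w=np.array([.9869,-.1616,0])
for n in ['scene','side']:
    c=robot.capture(n);W=cloud(c)-P0;y=W@v;l=W@w;z=W[...,2];g=hsvm(c,(50,50,20),(95,255,255))
    for nm,m in [('cover',(abs(l)<40)&(y>-55)&(y<65)),('rimR',(l>57.5)&(l<64)&(abs(y)<70)),('rimL',(l<-57.5)&(l>-64)&(abs(y)<70)),('far',(y>81)&(y<87)&(abs(l)<50))]:
        m=m&g&(z>-3)&(z<25);q=np.stack([y[m],l[m],z[m]],1)
        if len(q)<8: print(n,nm,len(q));continue
        a=np.linalg.lstsq(np.c_[q[:,:2],np.ones(len(q))],q[:,2],rcond=None)[0];r=q[:,2]-np.c_[q[:,:2],np.ones(len(q))]@a
        print(n,nm,len(q),'slope y,l deg',np.degrees(a[:2]).round(2),'z0',a[2].round(2),'med',np.median(q[:,2]).round(2),'rms',r.std().round(2))
E
python3 flat.py
```

```text
scene cover 452 slope y,l deg [-0.04 -0.5 ] z0 9.72 med 9.57 rms 1.73
scene rimR 66 slope y,l deg [0.28 6.36] z0 1.95 med 8.61 rms 1.05
scene rimL 27 slope y,l deg [-0.76 -6.6 ] z0 1.8 med 8.98 rms 1.75
scene far 45 slope y,l deg [-6.82 -0.26] z0 18.82 med 8.71 rms 1.26
side cover 483 slope y,l deg [0.02 0.33] z0 9.99 med 9.75 rms 1.96
side rimR 52 slope y,l deg [ 0.33 43.32] z0 -38.47 med 7.76 rms 2.75
side rimL 75 slope y,l deg [-0.08 22.08] z0 31.97 med 8.95 rms 2.55
side far 48 slope y,l deg [ 5.   -0.41] z0 1.99 med 9.41 rms 1.2
```

Emit:
servo_tool(deltas=[{"x": 0,"y": 0,"z": -0.02,"spin": 0},{"x": 0,"y": 0,"z": -0.015,"spin": 0},{"x": 0,"y": 0,"z": 0,"spin": 0}])

```text
time: 32.22
tcp_pos: [576.3, 12.7, 47.9]
eef_rot: [[0.162, 0.987, 0.0], [0.987, -0.162, -0.0], [-0.0, 0.0, -1.0]]
contact_force: [-8.2, -0.7, 18.6]
opening: 0.152
grip_force: 15.0
```

```bash
python3 flat.py | grep cover
```

```text
scene cover 457 slope y,l deg [-0.43 -0.37] z0 9.31 med 8.99 rms 1.81
side cover 483 slope y,l deg [-0.22  0.06] z0 9.57 med 9.38 rms 1.79
```

Emit:
servo_tool(deltas=[{"x": 0,"y": 0,"z": 0.01,"spin": 0},{"x": 0,"y": 0,"z": 0,"spin": 0},{"x": 0,"y": 0,"z": 0,"spin": 0},{"x": 0,"y": 0,"z": 0,"spin": 0},{"x": 0,"y": 0,"z": 0,"spin": 0}], grip=0.5)

```text
time: 32.95
tcp_pos: [576.3, 12.8, 47.3]
eef_rot: [[0.161, 0.987, -0.0], [0.987, -0.161, 0.0], [0.0, -0.0, -1.0]]
contact_force: [0.4, 0.6, 0.0]
opening: 0.503
grip_force: 0.0
```

Emit:
servo_tool(deltas=[{"x": 0,"y": 0,"z": 0.2,"spin": 0},{"x": 0,"y": 0,"z": 0.6,"spin": 0},{"x": 0,"y": 0,"z": 0.9,"spin": 0},{"x": 0,"y": 0,"z": 0.9,"spin": 0},{"x": 0,"y": 0,"z": 0.9,"spin": 0},{"x": 0,"y": 0,"z": 0.4,"spin": 0},{"x": 0,"y": 0,"z": 0,"spin": 0},{"x": 0,"y": 0,"z": 0,"spin": 0}])

```text
time: 33.95
tcp_pos: [575.9, 12.7, 280.9]
eef_rot: [[0.161, 0.987, -0.001], [0.987, -0.161, -0.0], [-0.0, -0.001, -1.0]]
contact_force: [-0.5, 0.4, -0.2]
opening: 0.498
grip_force: 0.0
```

```bash
python3 flat.py; python3 - <<'E'
from h import *
a=robot.capture('scene');b=robot.capture('wrist')
f=lambda c,x,y,h,w,s:cv2.resize(cv2.cvtColor(c['img'],cv2.COLOR_RGB2BGR)[y-h:y+h,x-w:x+w],(390,300),interpolation=2)
cv2.imwrite('pics/end.png',np.hstack([f(a,235,228,50,65,3),f(b,256,192,192,250,1)]))
E
```

```text
scene cover 456 slope y,l deg [-0.11 -0.13] z0 9.2 med 9.1 rms 1.67
scene rimR 56 slope y,l deg [-0.49  9.08] z0 -1.04 med 8.57 rms 1.14
scene rimL 37 slope y,l deg [-0.07  1.32] z0 9.62 med 8.44 rms 1.76
scene far 46 slope y,l deg [-3.68  0.5 ] z0 14.19 med 8.55 rms 1.42
side cover 494 slope y,l deg [-0.49  0.31] z0 9.71 med 9.27 rms 2.16
side rimR 58 slope y,l deg [1.000e-02 2.336e+01] z0 -16.13 med 8.83 rms 2.46
side rimL 66 slope y,l deg [ 0.28 19.01] z0 28.9 med 9.11 rms 2.25
side far 54 slope y,l deg [-5.38  0.83] z0 16.96 med 8.98 rms 1.48
```

View pics/end.png

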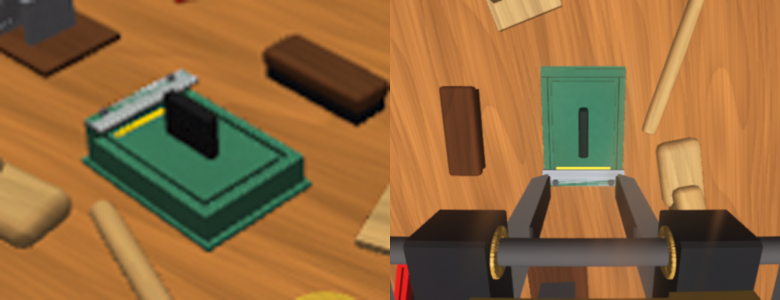

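The picture shows the cover lying flush in the green box, its yellow stripe along the lip (left half, around 140,120), with nothing around it disturbed.

```bash
python3 -c "
from station import robot
print(robot.finish_job())"
```

```text
the job is handed in; nothing more can be done
None
```

The job is handed in at about 34 s: the cover was laid on the sloped rest and released, retaken by its handle, hooked under the lip and pivoted down until it lay flush in the green box, and the last picture shows nothing around the box disturbed; no verdict came back.

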